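# Unload a tube rotator and leave it balanced

## Robot

A 7-joint arm with a two-finger parallel gripper is mounted at the origin on a cart in front of the work surface, level with it; the furniture and walls round the work are solid. World frame = base frame: x ahead of the robot, y to its left, z up, the work surface at z = 0. Lengths are in m, angles in rad, forces in N, time in s.
With the tool pointing down it reaches from about 0.4 to 0.85 m from the base axis. Payload 4.5 kg.
Tool frame: the origin (TCP) lies on the centre line of the jaws, within the pads' length; the fingertips stand r.tips_ahead ahead of it and the grasp point (between the pads) is the TCP (r.tips_ahead is the distance from the TCP to the fingertips, in m); z points along the fingers, y is the direction in which the jaws open and shut (so a half turn about z gives the same grasp; the last joint's range is limited). The gripper opens to 88 mm and grips with 3 to 60 N. Pads are 18 mm wide; open, the fingers measure 123 mm over their backs; the gripper's body (75 mm by 187 mm) begins 45 mm behind the grasp point.
Start: joints at [1.32, 0.689, -0.195, 1.565, 0.157, 0.902, -0.215], TCP at [0.176, -0.6, 0.258] pointing down, gripper open.
Joint ranges: [-3.01, 3.01], [-0.46, 2.08], [-1.47, 1.51], [0.13, 2.56], [-1, 4.14], [0.04, 2.09], [-2.66, 2.66]. Speed limits (rad/s): [2.57, 2.57, 3.14, 3.14, 3.14, 3.14, 3.14].

## Interface

Orientations are given as a unit quaternion [x, y, z, w].
In Python, from plant import r gives the robot as it stands.
- The arm moves only by the shell command python3 -m inch 'ROWS' [FORCE]. ROWS is JSON, a list of rows, each a list of 5 numbers: the shift along the world's x, y, z in units of 25 mm (1.0 is 25 mm), then the turn about the world's z in units of 6 degrees (1.0 is 6 degrees), then the finger opening in mm, from 0 to 88.1. A call has 1 to 5 rows; each row shifts and turns the commanded pose from where the row before left it; what a row does not reach is not made up. A row lasts 1/10 s, in which the tool goes at most 50 mm and 8.59 degrees, less where a joint would pass 70% of its speed; a pose out of reach is approached as far as the arm can. A call is refused whole if a number of a shift passes 1 or a number of a turn 1, either way. A call with a gripper value outside its range is refused whole. The fingers move at their own pace and stop on an object; FORCE is the grip in N (left out, the last holds). Time passes only in rows, so rows that do not move let the fingers close. It gives the time, the measured TCP pose, the force and the opening at its end, in the units of the state.
- r.get_state(): the state, without advancing time (a new reading comes with each control period).
- r.snapshot(name): name is "side" or "top" or "wrist"; returns a dict with "pixels" (480x640x3 uint8, red, green, blue), "range_z" (480x640 float32, m along the optical axis (not along the pixel's ray), 0 where there is no reading), "K" (3x3 intrinsics, pixels), "k1" (the pictures are not rectified: a ray, as slopes to the right and down, at radius r is drawn at 1 + k1 r^2 times it, then the intrinsics apply), "position" and "attitude" of the camera in the world. Camera axes: x right, y up, looking along -z (the intrinsics and any distortion apply to the point x, -y, -z); pixel columns grow to the right and rows downward; lengths in m; the calibration is good to about 2 mm. A picture is of the moment at which its call begins.
- r.finish_job(): hands the job in, once; it reports no verdict.
The state is a dict: "clock": time; "q": joint angles; "qd": joint speeds; "joint_torque": joint torques, N m; "tool_pos": TCP position; "eef_rot": TCP orientation; "contact_force": force on the tool from outside, world axes, zero at the start; "moment": the same for the moment, N m; "opening": opening from 0.0 (shut) to 1.0 (fully open).
Only numpy, scipy, OpenCV 4.12 (cv2) and the standard library are available. Lean on these libraries where they do the work, as an engineer would, in place of code of your own. Each camera call takes 0.05 s, during which the arm holds its last target. There are 200 camera calls.

## Task

The two blue-capped samples have been mixed long enough and the two orange-capped ones go on turning: pull both blue-capped tubes out of the rotator's spring clips and lay each in a notch of its own in the white slant rack, caps at the high end. For the next run one orange-capped tube must be snapped fully home on each arm of the carrier, cap up the slope (move one across if both stand on the same arm). The carrier pivots and must not swing far out of level, so never leave two tubes more on one arm than on the other; drop no tube on the bench and leave everything else on the bench where it stands.

Things in the scene. Friction and masses are not known exactly. Their poses are not given: they have to be found in the camera images.
- rotator: Bench tube rotator, white drive housing on a grey foot (165 x 150 mm), fixed. Origin: underside, straight below the carrier's pivot, which is 150 mm up; x away from the robot, y left, z up (the rotator stands at some yaw). Its axle leans 35 degrees towards the robot: in this frame the carrier's face normal n is (-0.574, 0, 0.819) and up its slope is u = (0.819, 0, 0.574).
- carrier (a joint): Turn of the tube carrier about the axle n, rad: 0 level, positive when the left (+y) arm dips. It turns freely with some drag (0.03 N m) and a keel weight below the hub. Equally loaded it stays about level; one tube more on one arm makes it dip up to 0.15 rad, two more on one arm make it dip beyond 0.2 rad. It is an open frame 290 mm wide with a 36 mm hub, 24 mm high, in the middle.
- rack: White slant rack, fixed: two combs, each with three 90 degree V-notches 58 mm apart, on a base 115 x 188 mm. Origin: underside, between the combs; x away from the robot and up its slope, y left, z up (it stands at some yaw). A tube lies across both combs, rising 20 degrees along +x, cap at the far, higher end.
- place1 (a point): The carrier's outer left place, 122 mm from the pivot: point where a held tube's middle lies, 28 mm along n from the pivot. Axes of the carrier: x up the slope, y left, z along n. Two rails (14 mm wide, 5 mm thick) run 30 mm above and below this point along the slope, 23 mm behind it; nothing lies behind it between the rails.
- place2 (a point): The carrier's inner left place, 66 mm from the pivot: point where a held tube's middle lies, 28 mm along n from the pivot. Axes of the carrier: x up the slope, y left, z along n. A tube here is held by two grey C-shaped spring clips, one on each rail, each 12 mm wide, 30 mm above and below this point; 48 mm between them is free to grip.
- place3 (a point): The carrier's inner right place, 66 mm from the pivot: point where a held tube's middle lies, 28 mm along n from the pivot. Axes of the carrier: x up the slope, y left, z along n. The clips open towards n: a tube comes out sideways along n and is pressed in against n; both clips together resist with 5 to 15 N and snap after about 10 mm.
- place4 (a point): The carrier's outer right place, 122 mm from the pivot: point where a held tube's middle lies, 28 mm along n from the pivot. Axes of the carrier: x up the slope, y left, z along n. Beside a tube here 31 mm are free up to the next tube of the same arm.
- notch1 (a point): Where the middle of a tube lies when the tube rests in the rack's left notches, 75 mm above the worktop. 33 mm are free to the next tube. The combs are 10 mm thick, 30 mm up and down the slope from here; between them the space is free to 45 mm below this point. Axes as the rack's.
- notch2 (a point): Where the middle of a tube lies when the tube rests in the rack's middle notches, 75 mm above the worktop. 33 mm are free to the next tube. The combs are 10 mm thick, 30 mm up and down the slope from here; between them the space is free to 45 mm below this point. Axes as the rack's.
- notch3 (a point): Where the middle of a tube lies when the tube rests in the rack's right notches, 75 mm above the worktop. 33 mm are free to the next tube. The combs are 10 mm thick, 30 mm up and down the slope from here; between them the space is free to 45 mm below this point. Axes as the rack's.
- tube_blue_1: Closed sample tube with a blue ribbed cap, 117 mm long, 60 g: foot collar 28 mm diameter x 10 mm, clear plain body 25 mm diameter from 10 to 97 mm, cap 30 mm diameter x 20 mm. Origin: on its axis 54 mm from the foot, the place to grip it between the clips; z along the tube to the cap. It starts in one of the carrier's four places (which one varies), cap up the slope.
- tube_orange_1: Closed sample tube with an orange ribbed cap, 117 mm long, 60 g: foot collar 28 mm diameter x 10 mm, clear plain body 25 mm diameter from 10 to 97 mm, cap 30 mm diameter x 20 mm. Origin: on its axis 54 mm from the foot, the place to grip it between the clips; z along the tube to the cap. It starts in one of the carrier's four places (which one varies), cap up the slope.
- tube_blue_2: Closed sample tube with a blue ribbed cap, 117 mm long, 60 g: foot collar 28 mm diameter x 10 mm, clear plain body 25 mm diameter from 10 to 97 mm, cap 30 mm diameter x 20 mm. Origin: on its axis 54 mm from the foot, the place to grip it between the clips; z along the tube to the cap. It starts in one of the carrier's four places (which one varies), cap up the slope.
- tube_orange_2: Closed sample tube with an orange ribbed cap, 117 mm long, 60 g: foot collar 28 mm diameter x 10 mm, clear plain body 25 mm diameter from 10 to 97 mm, cap 30 mm diameter x 20 mm. Origin: on its axis 54 mm from the foot, the place to grip it between the clips; z along the tube to the cap. It starts in one of the carrier's four places (which one varies), cap up the slope.
- grey_bottle: Grey squeeze bottle, 74 mm diameter, 203 mm tall, standing behind the gap between rotator and rack. Origin: middle of its underside. Leave it alone.
- cal_weight: White calibration weight, 30 mm diameter, 42 mm tall, beside the rack. Origin: underside. Leave it alone.
- mortar_cube: Grey mortar cube, 50 mm, under the carrier's left arm. Origin: underside. Leave it alone.
- timer: Square white timer, 62 x 62 x 20 mm, under the carrier's right arm. Origin: underside. Leave it alone.
- sample_jar: White screw-top jar, 88 mm diameter, 94 mm tall, at the front right, fixed. Origin: underside.
- pen: Dark blue marker pen lying on the worktop, 138 x 11 x 11 mm. Origin: middle, on the worktop. Leave it alone.

How it is judged:
At the end, for the whole second after the job is handed in: Both blue-capped tubes lie in the rack, cap end up (middle within 15 mm of a notch point, 62 to 78 degrees from vertical); one orange-capped tube is clipped in on each arm (middle within 12 mm of a place point, standing out under 4 mm, in line within 7 degrees, cap up); all at rest ((distance between tube_blue_1 and notch1 below 0.015 m or distance between tube_blue_1 and notch2 below 0.015 m or distance between tube_blue_1 and notch3 below 0.015 m) and angle between tube_blue_1's own z axis and vertical between 1.08 and 1.36 rad and angle between the z axis of each of tube_blue_1, tube_blue_2 and the x axis of rack, either way round below 0.5 rad and linear speed of each of tube_blue_1, tube_blue_2, tube_orange_1, tube_orange_2 below 0.02 m/s and (distance between tube_blue_2 and notch1 below 0.015 m or distance between tube_blue_2 and notch2 below 0.015 m or distance between tube_blue_2 and notch3 below 0.015 m) and angle between tube_blue_2's own z axis and vertical between 1.08 and 1.36 rad and ((((distance between tube_orange_1 and place1 below 0.012 m and z of tube_orange_1 in the frame of place1 below 0.004 m and angle between the z axis of tube_orange_1 and the x axis of place1, either way round below 0.12 rad) or (distance between tube_orange_1 and place2 below 0.012 m and z of tube_orange_1 in the frame of place2 below 0.004 m and angle between the z axis of tube_orange_1 and the x axis of place2, either way round below 0.12 rad)) and ((distance between tube_orange_2 and place3 below 0.012 m and z of tube_orange_2 in the frame of place3 below 0.004 m and angle between the z axis of tube_orange_2 and the x axis of place3, either way round below 0.12 rad) or (distance between tube_orange_2 and place4 below 0.012 m and z of tube_orange_2 in the frame of place4 below 0.004 m and angle between the z axis of tube_orange_2 and the x axis of place4, either way round below 0.12 rad))) or (((distance between tube_orange_1 and place3 below 0.012 m and z of tube_orange_1 in the frame of place3 below 0.004 m and angle between the z axis of tube_orange_1 and the x axis of place3, either way round below 0.12 rad) or (distance between tube_orange_1 and place4 below 0.012 m and z of tube_orange_1 in the frame of place4 below 0.004 m and angle between the z axis of tube_orange_1 and the x axis of place4, either way round below 0.12 rad)) and ((distance between tube_orange_2 and place1 below 0.012 m and z of tube_orange_2 in the frame of place1 below 0.004 m and angle between the z axis of tube_orange_2 and the x axis of place1, either way round below 0.12 rad) or (distance between tube_orange_2 and place2 below 0.012 m and z of tube_orange_2 in the frame of place2 below 0.004 m and angle between the z axis of tube_orange_2 and the x axis of place2, either way round below 0.12 rad)))) and angle between each of tube_orange_1, tube_orange_2's own z axis and vertical below 1.25 rad); the robot touches nothing.
It fails at once if the carrier dips more than 0.2 rad (11 degrees) to either side (value of joint carrier above 0.2 rad or value of joint carrier below -0.2 rad).
It fails at once if a tube falls onto the bench (height (world z) of any of tube_blue_1, tube_orange_1, tube_blue_2, tube_orange_2 below 0.04 m).
It fails at once if a bystander (bottle, weight, mortar cube, timer, pen) is moved more than 15 mm (distance of any of grey_bottle, cal_weight, mortar_cube, timer, pen from where it was at the start of the episode above 0.015 m).
It also fails if it takes over 72 s, if anything falls off the work surface, if the arm or the gripper's body presses on something with over 40 N, if the wrist force passes 120 N, or if a joint passes its speed limit or range.

## Working session

There is one attempt and no reset: what is moved stays moved. The work goes in short steps, Python scripts to look and compute and a shell command to move; the robot and the scene stay as the last step left them, time stands still between calls to the robot, and variables do not carry over. Pictures are saved under pics/ and viewed, about 8 in all and at most 12, crops included, and the job is handed in when it is done.

```bash
ls; mkdir -p pics; cat > h.py <<'E'
import numpy as np,cv2
from plant import r
from scipy.spatial.transform import Rotation as R
def snap(n,f=None):
    s=r.snapshot(n)
    if f: cv2.imwrite('pics/'+f,s['pixels'][:,:,::-1])
    return s
def cloud(s):
    K=np.array(s['K']);k1=s['k1'];h,w=s['range_z'].shape
    u,v=np.meshgrid(np.arange(w),np.arange(h))
    xy=cv2.undistortPoints(np.stack([u,v],-1).reshape(-1,1,2).astype(np.float64),K,np.array([k1,0,0,0,0.])).reshape(h,w,2)
    z=s['range_z'].astype(float)
    p=np.stack([xy[...,0]*z,-xy[...,1]*z,-z],-1)
    a=np.array(s['attitude']);M=a if a.shape==(3,3) else R.from_quat(a).as_matrix()
    P=p@M.T+np.array(s['position']);P[z==0]=np.nan
    return P
E
python3 - <<'E'
from h import *
st=r.get_state();print(st['clock'],st['tool_pos'],st['eef_rot'],r.tips_ahead)
a=snap('side','s0.png');b=snap('top','t0.png')
for s in(a,b):print(s['position'],s['attitude'],s['K'][0],s['k1'])
cv2.imwrite('pics/st0.png',cv2.resize(np.vstack([a['pixels'],b['pixels']])[:,:,::-1],(400,600)))
np.savez('c0.npz',A=cloud(a),B=cloud(b),a=a['pixels'],b=b['pixels'])
E
```

```text
pics
0.0 [ 0.17538722 -0.59927362  0.25692086] [ 9.89874067e-01  1.41945410e-01 -1.95288073e-04 -8.91428798e-04] 0.019
[0.03085133 0.76260201 0.85964262] [-0.10273294  0.41155648  0.87126657 -0.24690437] [522.98787071   0.         321.44105436] 0.0026530126572228865
[0.30960375 0.0033463  1.19762679] [-0.05262209  0.06113219  0.70771013 -0.70188328] [441.09648335   0.         316.08129693] -0.02813924562266462
```

View pics/t0.png

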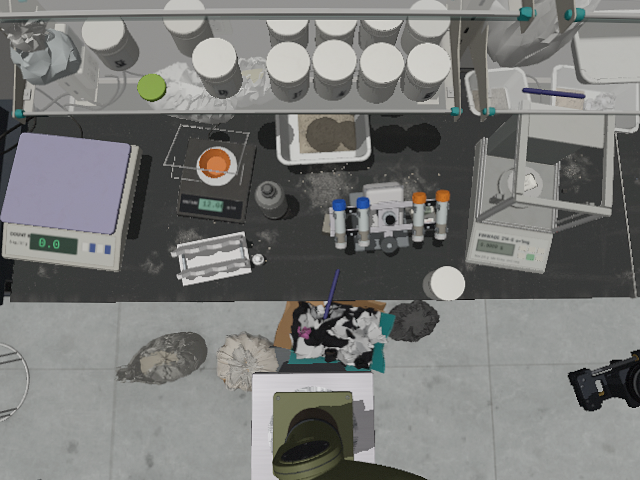

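View pics/s0.png

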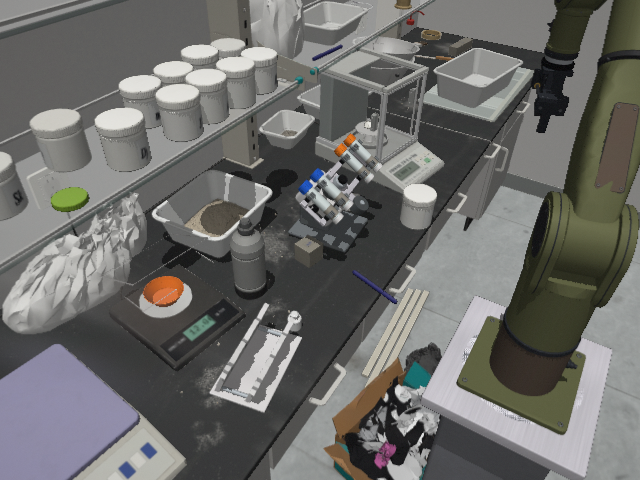

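```bash
python3 - <<'E'
from h import *
d=np.load('c0.npz')
for n in 'ab':
    im=d[n];P=d[n.upper()];hsv=cv2.cvtColor(im,cv2.COLOR_RGB2HSV)
    reg=(P[...,0]>.3)&(P[...,0]<.85)&(abs(P[...,1])<.6)
    print(n,'table z',np.nanmedian(P[...,2][reg&(abs(P[...,2])<.03)]))
    for c,(lo,hi) in dict(blue=(100,120),orange=(5,18)).items():
        m=((hsv[...,0]>=lo)&(hsv[...,0]<=hi)&(hsv[...,1]>150)&(hsv[...,2]>90)&reg&(P[...,2]>.1)).astype(np.uint8)
        k,l,s,ce=cv2.connectedComponentsWithStats(m)
        for i in range(1,k):
            if s[i,4]<25: continue
            q=P[l==i]; print(c,s[i],ce[i].round(1),'mean',q.mean(0).round(4),'min',np.percentile(q,3,axis=0).round(3),'max',np.percentile(q,97,axis=0).round(3))
    # rack
    m=reg&(P[...,1]>.1)&(P[...,0]>.38)&(P[...,0]<.62)&(P[...,1]<.42)&(hsv[...,1]<40)&(hsv[...,2]>130)
    q=P[m&(P[...,2]>.003)]
    print('rack z hist',np.histogram(q[:,2],bins=np.arange(0,.12,.01)))
    for lo,hi in((.003,.02),(.04,.1),(-.01,.1)):
        w=P[m&(P[...,2]>lo)&(P[...,2]<hi)][:,:2].astype(np.float32)
        if len(w)>10: print(lo,hi,len(w),cv2.minAreaRect(w))
E
python3 - <<'E'
import cv2
s=cv2.imread('pics/s0.png');t=cv2.imread('pics/t0.png')
import numpy as np
a=cv2.resize(s[300:420,200:320],None,fx=4,fy=4);b=cv2.resize(t[225:295,160:280],(480,280),interpolation=cv2.INTER_CUBIC)
cc=cv2.resize(t[180:260,320:460],(480,274),interpolation=cv2.INTER_CUBIC)
x=np.vstack([b,cc]);o=np.zeros((600,800,3),np.uint8);o[:554,:480]=x;a=a[:,:];o[:320,480:800]=cv2.resize(a,(320,320));cv2.imwrite('pics/c1.png',o)
E
```

```text
a table z -0.0007560944045590379
blue [310 168  14  14 107] [316.1 174.6] mean [ 0.5512 -0.1106  0.2089] min [ 0.542 -0.124  0.196] max [ 0.562 -0.103  0.219]
blue [298 180  14  15 113] [304.8 186.8] mean [ 0.5466 -0.055   0.2086] min [ 0.537 -0.068  0.195] max [ 0.556 -0.047  0.217]
orange [334 134  22  22 179] [344.3 144.6] mean [ 0.565  -0.2689  0.208 ] min [ 0.554 -0.31   0.194] max [ 0.576 -0.235  0.218]
rack z hist (array([1462,  171,   78,   50,   92,  185,  270,  174,  219,    0,    0]), array([0.  , 0.01, 0.02, 0.03, 0.04, 0.05, 0.06, 0.07, 0.08, 0.09, 0.1 ,
       0.11]))
0.003 0.02 1633 ((0.4777701199054718, 0.24250131845474243), (0.1562049388885498, 0.24563008546829224), 11.04862117767334)
0.04 0.1 940 ((0.4508109390735626, 0.24937935173511505), (0.08126552402973175, 0.22052326798439026), 10.360357284545898)
-0.01 0.1 3022 ((0.4815692603588104, 0.24774573743343353), (0.16563470661640167, 0.26514720916748047), 10.776698112487793)
b table z 0.0004720830674854737
blue [357 197  12  12 124] [362.4 202.6] mean [ 0.5531 -0.1165  0.2128] min [ 0.542 -0.129  0.205] max [ 0.566 -0
[... 236 characters left out ...]
02] max [ 0.585 -0.29   0.221]
orange [412 192  14  12 143] [418.9 197.5] mean [ 0.5647 -0.2478  0.2116] min [ 0.553 -0.263  0.202] max [ 0.58  -0.235  0.22 ]
rack z hist (array([1087,  209,   74,   23,   50,  106,  167,  115,  164,    3,    0]), array([0.  , 0.01, 0.02, 0.03, 0.04, 0.05, 0.06, 0.07, 0.08, 0.09, 0.1 ,
       0.11]))
0.003 0.02 1296 ((0.4621017277240753, 0.24443620443344116), (0.12545448541641235, 0.2586422562599182), 10.457935333251953)
0.04 0.1 605 ((0.4480575621128082, 0.24875041842460632), (0.07462209463119507, 0.22057706117630005), 12.054969787597656)
-0.01 0.1 2124 ((0.48204827308654785, 0.2511884570121765), (0.16713839769363403, 0.2646801471710205), 10.459234237670898)
```

View pics/c1.png

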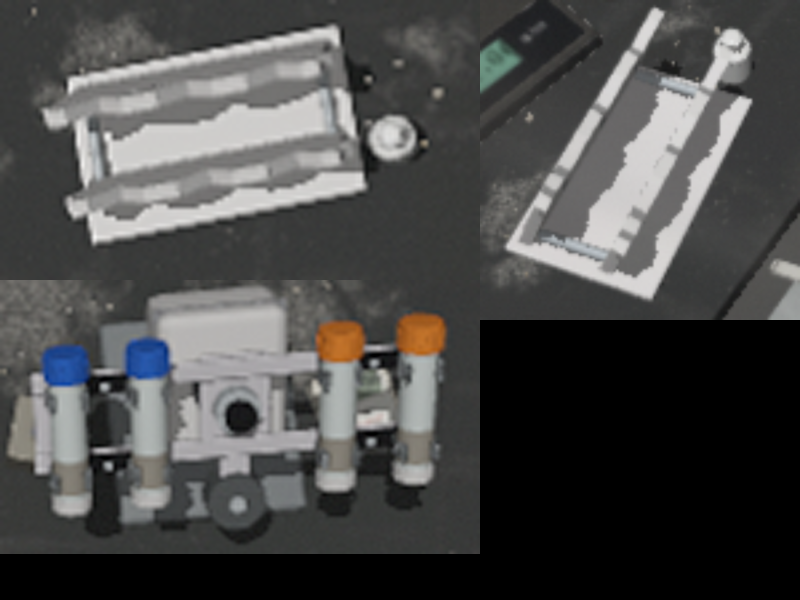

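```bash
cat >> h.py <<'E'
def ray(s,px,z):
    K=np.array(s['K']);xy=cv2.undistortPoints(np.array(px,float).reshape(-1,1,2),K,np.array([s['k1'],0,0,0,0.])).reshape(-1,2)
    d=np.c_[xy[:,0],-xy[:,1],-np.ones(len(xy))]
    a=np.array(s['attitude']);M=a if a.shape==(3,3) else R.from_quat(a).as_matrix()
    d=d@M.T;p=np.array(s['position']);return p+d*((z-p[2])/d[:,2])[:,None]
E
python3 - <<'E'
from h import *
s=r.snapshot('top')
q=ray(s,[(178,245),(244.5,232),(251.25,271.75),(184.25,285.5)],.005);print(q.round(4))
print('edges',[np.linalg.norm(q[i]-q[(i+1)%4]).round(4) for i in range(4)],'ctr',q.mean(0).round(4))
v=q[0]-q[1]+q[3]-q[2];yaw=np.arctan2(-v[0],v[1]);print('yaw',np.degrees(yaw))
d=np.load('c0.npz')
A=np.vstack([d['A'].reshape(-1,3),d['B'].reshape(-1,3)])
c=q.mean(0);ex=np.array([np.cos(yaw),np.sin(yaw)]);ey=np.array([-ex[1],ex[0]])
l=np.c_[(A[:,:2]-c[:2])@ex,(A[:,:2]-c[:2])@ey,A[:,2]]
m=(abs(l[:,0])<.06)&(abs(l[:,1])<.1)&(l[:,2]>.03)&(l[:,2]<.12)
L=l[m]
for lo,hi in((-.06,0),(0,.06)):
    w=L[(L[:,0]>lo)&(L[:,0]<hi)];t=w[:,0]
    print('comb x',np.percentile(t,[5,50,95]).round(3),'y',np.percentile(w[:,1],[2,98]).round(3))
    b=np.arange(-.1,.101,.01);k=np.digitize(w[:,1],b)
    print([(round(b[i-1]+.005,3),np.percentile(w[k==i,2],70).round(3)) for i in np.unique(k)])
g=A[(A[:,2]>.12)&(A[:,2]<.21)&(A[:,1]>.03)&(A[:,1]<.22)&(A[:,0]<.65)&(A[:,0]>.42)]
print('bottle',np.percentile(g,[2,50,98],axis=0).round(3))
E
```

```text
[[0.489  0.3653 0.005 ]
 [0.5238 0.1843 0.005 ]
 [0.4144 0.1642 0.005 ]
 [0.3787 0.3441 0.005 ]]
edges [np.float64(0.1844), np.float64(0.1111), np.float64(0.1834), np.float64(0.1124)] ctr [0.4515 0.2645 0.005 ]
yaw 11.049336066840297
comb x [-0.041 -0.035 -0.022] y [-0.084  0.092]
[(np.float64(-0.095), np.float64(0.049)), (np.float64(-0.085), np.float64(0.063)), (np.float64(-0.075), np.float64(0.064)), (np.float64(-0.065), np.float64(0.056)), (np.float64(-0.055), np.float64(0.052)), (np.float64(-0.045), np.float64(0.059)), (np.float64(-0.035), np.float64(0.065)), (np.float64(-0.025), np.float64(0.065)), (np.float64(-0.015), np.float64(0.063)), (np.float64(-0.005), np.float64(0.055)), (np.float64(0.005), np.float64(0.051)), (np.float64(0.015), np.float64(0.061)), (np.float64(0.025), np.float64(0.065)), (np.float64(0.035), np.float64(0.064)), (np.float64(0.045), np.float64(0.061)), (np.float64(0.055), np.float64(0.054)), (np.float64(0.065), np.float64(0.054)), (np.float64(0.075), np.float64(0.063)), (np.float64(0.085), np.float64(0.064)), (np.float64(0.095), np.float64(0.051))]
comb x 
[... 218 characters left out ...]
055), np.float64(0.071)), (np.float64(-0.045), np.float64(0.08)), (np.float64(-0.035), np.float64(0.085)), (np.float64(-0.025), np.float64(0.085)), (np.float64(-0.015), np.float64(0.082)), (np.float64(-0.005), np.float64(0.075)), (np.float64(0.005), np.float64(0.072)), (np.float64(0.015), np.float64(0.081)), (np.float64(0.025), np.float64(0.085)), (np.float64(0.035), np.float64(0.085)), (np.float64(0.045), np.float64(0.082)), (np.float64(0.055), np.float64(0.073)), (np.float64(0.065), np.float64(0.074)), (np.float64(0.075), np.float64(0.083)), (np.float64(0.085), np.float64(0.083)), (np.float64(0.095), np.float64(0.071))]
bottle [[0.557 0.073 0.125]
 [0.582 0.113 0.159]
 [0.637 0.18  0.202]]
```

```bash
python3 -m inch '[[0.5,0.8,1,-0.6,70],[0.7,1,1,-1,70],[0.7,1,1,-0.3,70],[0.7,1,0,0,60],[0.7,1,0,0,60]]' 30; python3 -m inch '[[0.7,1,0,0,50],[0.7,1,0,0,50],[0.7,1,0,0,50],[0.7,1,0,0,50],[0.7,1,0,0,50]]'; python3 -m inch '[[0.7,1,0,0,50],[0.7,1,0,0,50],[0.7,1,0,0,40],[0.7,1,0,0,40],[0.7,1,0,0,40]]';  python3 -m inch '[[0.7,1,0,0,40],[0.7,1,0,0,40],[0.7,1,0,0,40],[0.6,1,0,0,38],[0.5,0.3,0,0,38]]'; python3 -m inch '[[0,0,0,0,38],[0,0,0,0,38],[0,0,0,0,38]]'
python3 - <<'E'
from h import *
st=r.get_state();print(st['clock'],st['tool_pos'],st['eef_rot'],st['contact_force'],st['opening'])
s=snap('wrist','w1.png');print(s['position'],s['attitude'])
E
```

```text
clock: 0.65
tool_pos: [0.2589, -0.479, 0.3335]
eef_rot: [0.999, 0.043, 0.0, 0.001]
contact_force: [0.5, 0.1, 0.4]
opening: 0.683
clock: 1.15
tool_pos: [0.3461, -0.3536, 0.3326]
eef_rot: [0.999, 0.043, -0.0, -0.0]
contact_force: [0.7, -0.3, -0.1]
opening: 0.565
clock: 1.65
tool_pos: [0.4335, -0.2287, 0.3326]
eef_rot: [0.999, 0.043, -0.0, -0.0]
contact_force: [0.6, -0.3, 0.2]
opening: 0.458
clock: 2.15
tool_pos: [0.514, -0.119, 0.3326]
eef_rot: [0.999, 0.045, -0.0, -0.001]
contact_force: [-0.0, 0.1, -0.2]
opening: 0.431
clock: 2.45
tool_pos: [0.5121, -0.1243, 0.3326]
eef_rot: [0.999, 0.041, -0.001, 0.001]
contact_force: [-0.3, 0.3, 0.2]
opening: 0.433
2.45 [ 0.5121315 -0.1243131  0.3326083] [ 9.99142295e-01  4.14012940e-02 -5.66397604e-04  5.35302739e-04] [-0.30390833  0.2635016   0.24637304] 0.4331721307684011
[ 0.5921624  -0.11724361  0.46020914] [-0.11710744  0.10619812 -0.66849917  0.72671635]
```

View pics/w1.png

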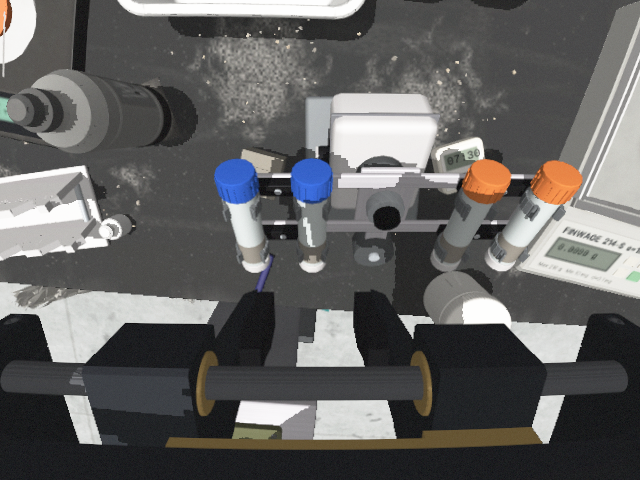

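```bash
cat > m.py <<'E'
from h import *
yaw=np.radians(4.95);ex=np.array([np.cos(yaw),np.sin(yaw),0]);ey=np.array([-ex[1],ex[0],0]);ez=np.array([0,0,1.])
u=.819*ex+.574*ez;n=-.574*ex+.819*ez;M=np.array([.521,-.1878,.173])
def car(P): d=P-M;return np.stack([d@u,d@ey,d@n],-1)
def tubes(s):
    C=car(cloud(s));hsv=cv2.cvtColor(s['pixels'],cv2.COLOR_RGB2HSV)
    for c,(lo,hi) in dict(blue=(100,122),orange=(5,18)).items():
        m=((hsv[...,0]>=lo)&(hsv[...,0]<=hi)&(hsv[...,1]>120)&(hsv[...,2]>60)&(abs(C[...,2])<.15)&(abs(C[...,1])<.3)).astype(np.uint8)
        k,l,st,ce=cv2.connectedComponentsWithStats(m)
        for i in range(1,k):
            if st[i,4]<60: continue
            q=C[l==i];top=q[q[:,0]<np.percentile(q[:,0],97)-.006]
            y0=np.percentile(q[:,1],[2,98]);yc=y0.mean()
            b=C[(abs(C[...,1]-yc)<.02)&(C[...,0]>-.035)&(C[...,0]<.035)&(C[...,2]>-.005)&(C[...,2]<.04)]
            f=lambda a,z:b[(b[:,0]>a)&(b[:,0]<z)]
            print(c,ce[i].round(),'cap y',y0.round(4),'mid',round(yc,4),'u',np.percentile(q[:,0],[2,98]).round(4),'n98',np.percentile(q[:,2],98).round(4),
              'body n95',[np.percentile(f(a,z)[:,2],95).round(4) if len(f(a,z))>5 else None for a,z in((-.02,0),(0,.02))],'body ymid',[np.percentile(f(a,z)[:,1],[3,97]).mean().round(4) if len(f(a,z))>5 else None for a,z in((-.02,0),(0,.02))])
E
python3 -c "
from m import *
tubes(snap('wrist'))
for i,y in enumerate((.122,.066,-.066,-.122)): print(i+1,(M+y*ey).round(4))"
```

```text
blue [237. 181.] cap y [0.1068 0.1345] mid 0.1206 u [0.0439 0.0629] n98 0.0167 body n95 [np.float64(0.0142), np.float64(0.0141)] body ymid [np.float64(0.1204), np.float64(0.1199)]
blue [312. 180.] cap y [0.0513 0.0796] mid 0.0654 u [0.0445 0.0627] n98 0.0166 body n95 [np.float64(0.014), np.float64(0.0142)] body ymid [np.float64(0.0658), np.float64(0.0654)]
orange [486. 181.] cap y [-0.0787 -0.0514] mid -0.0651 u [0.0437 0.0628] n98 0.0168 body n95 [np.float64(0.0143), np.float64(0.0142)] body ymid [np.float64(-0.0636), np.float64(-0.064)]
orange [556. 182.] cap y [-0.1338 -0.1072] mid -0.1205 u [0.0438 0.0628] n98 0.0167 body n95 [np.float64(0.0143), np.float64(0.014)] body ymid [np.float64(-0.119), np.float64(-0.1188)]
1 [ 0.5105 -0.0663  0.173 ]
2 [ 0.5153 -0.122   0.173 ]
3 [ 0.5267 -0.2536  0.173 ]
4 [ 0.5315 -0.3093  0.173 ]
```

```bash
python3 -m inch '[[0,0.08,-1,0,38],[0,0,-1,0,38],[0,0,-1,0,38],[0,0,-1,0,38],[0,0,-1,0,38]]'; python3 -m inch '[[0,0,-0.6,0,38],[0,0,-0.44,0,38],[0,0,0,0,38]]'
```

```text
clock: 3.05
tool_pos: [0.5128, -0.1213, 0.207]
eef_rot: [0.999, 0.042, 0.0, 0.0]
contact_force: [0.6, -0.1, -0.1]
opening: 0.432
clock: 3.35
tool_pos: [0.5123, -0.1208, 0.1808]
eef_rot: [0.999, 0.043, -0.001, -0.0]
contact_force: [0.6, -0.2, 0.2]
opening: 0.43
```

```bash
python3 -m inch '[[0,-0.04,0,0,20],[0,0,0,0,10],[0,0,0,0,10],[0,0,0,0,10]]' 35; python3 -m inch '[[-0.11,-0.01,0.16,0,10],[-0.11,-0.01,0.16,0,10],[-0.11,-0.01,0.16,0,10],[-0.11,-0.01,0.16,0,10]]'; python3 -m inch '[[-0.17,-0.015,0.25,0,10],[-0.17,-0.015,0.25,0,10],[-0.17,-0.015,0.25,0,10],[-0.17,-0.015,0.25,0,10],[-0.17,-0.015,0.25,0,10]]'
```

```text
clock: 3.75
tool_pos: [0.5135, -0.122, 0.1825]
eef_rot: [0.999, 0.043, 0.001, 0.001]
contact_force: [0.4, -1.5, 3.0]
opening: 0.273
clock: 4.15
tool_pos: [0.5014, -0.1224, 0.1982]
eef_rot: [0.999, 0.043, -0.0, 0.0]
contact_force: [-0.0, -0.5, -0.4]
opening: 0.273
clock: 4.65
tool_pos: [0.4804, -0.1241, 0.2296]
eef_rot: [0.999, 0.043, -0.0, 0.0]
contact_force: [-0.1, -0.3, 0.5]
opening: 0.277
```

```bash
python3 -m inch '[[-0.1,0,1,0,10],[-0.1,0,1,0,10],[-0.1,0.5,0.8,0,10],[-0.1,1,0.4,0.2,10],[-0.1,1,0,0.2,10]]';python3 -m inch '[[-0.1,1,0,0.2,10],[-0.1,1,0,0.2,10],[-0.1,1,0,0.2,10],[-0.1,1,0,0,10],[-0.1,1,0,0,10]]';python3 -m inch '[[-0.1,1,0,0,10],[-0.1,1,0,0,10],[-0.1,1,0,0,10],[-0.1,1,0,0,10],[-0.1,1,0,0,10]]';python3 -m inch '[[-0.1,1,0,0,10],[-0.1,1,0,0,10],[-0.07,1,0,0,10],[0,1,0,0,10],[0,0.4,0,0,10]]'; python3 -m inch '[[0,0,0,0,10],[0,0,0,0,10]]'
cat > g.py <<'E'
from h import *
# cap pose of the held tube relative to TCP, in the tool's yaw frame
def held(lo,hi):
    st=r.get_state();s=snap('wrist');P=cloud(s);hsv=cv2.cvtColor(s['pixels'],cv2.COLOR_RGB2HSV)
    q=st['eef_rot'];y=2*np.arctan2(q[1],q[0]);D=P-st['tool_pos'];a=np.array([np.cos(y),np.sin(y),0]);b=np.array([-a[1],a[0],0])
    L=np.stack([D@a,D@b,D[...,2]],-1)
    m=(hsv[...,0]>=lo)&(hsv[...,0]<=hi)&(hsv[...,1]>120)&(hsv[...,2]>60)&(np.linalg.norm(L,axis=-1)<.1)
    c=L[m];bd=L[(abs(L[...,1])<.012)&(L[...,0]>-.06)&(L[...,0]<.06)&(L[...,2]>-.07)&(L[...,2]<.07)]
    print('tcp',np.round(st['tool_pos'],4),'yaw',np.degrees(y).round(2),'clock',st['clock'],'open',st['opening'])
    print('cap n',len(c),np.percentile(c,[2,50,98],axis=0).round(4))
    # highest surface along tube axis
    g=[(round(x,3),np.percentile(bd[(abs(bd[:,0]-x)<.003),2],95).round(4)) for x in np.arange(-.05,.06,.01) if (abs(bd[:,0]-x)<.003).sum()>5]
    print(g);return s
E
python3 -c "
from g import *
s=held(100,122);cv2.imwrite('pics/w2.png',s['pixels'][:,:,::-1])"
```

```text
clock: 5.15
tool_pos: [0.4688, -0.0614, 0.3108]
eef_rot: [0.998, 0.063, 0.002, 0.0]
contact_force: [0.3, -0.2, -1.5]
opening: 0.273
clock: 5.65
tool_pos: [0.4553, 0.0641, 0.3093]
eef_rot: [0.995, 0.095, 0.0, 0.0]
contact_force: [0.5, 0.4, -1.1]
opening: 0.272
clock: 6.15
tool_pos: [0.4429, 0.1891, 0.3093]
eef_rot: [0.995, 0.095, -0.0, 0.0]
contact_force: [0.5, -0.3, -0.4]
opening: 0.274
clock: 6.65
tool_pos: [0.4358, 0.3009, 0.3093]
eef_rot: [0.995, 0.097, 0.0, -0.001]
contact_force: [-0.2, -0.0, -0.7]
opening: 0.277
clock: 6.85
tool_pos: [0.4367, 0.2967, 0.3089]
eef_rot: [0.996, 0.095, -0.0, 0.001]
contact_force: [0.7, -1.0, 0.0]
opening: 0.271
tcp [0.4367 0.2967 0.3089] yaw 10.85 clock 6.85 open 0.2714342218665798
cap n 8127 [[ 0.0307 -0.0131  0.0172]
 [ 0.0477  0.0002  0.0301]
 [ 0.0584  0.0136  0.0379]]
[(np.float64(-0.04), np.float64(-0.0233)), (np.float64(-0.03), np.float64(-0.0137)), (np.float64(-0.02), np.float64(-0.0069)), (np.float64(-0.01), np.float64(0.0001)), (np.float64(0.0), np.float64(0.0076)), (np.float64(0.01), np.float64(0.0141)), (np.float64(0.02), np.float64(0.064)), (np.float64(0.03), np.float64(0.0316)), (np.float64(0.04), np.float64(0.0379)), (np.float64(0.05), np.float64(0.0335))]
```

View pics/w2.png

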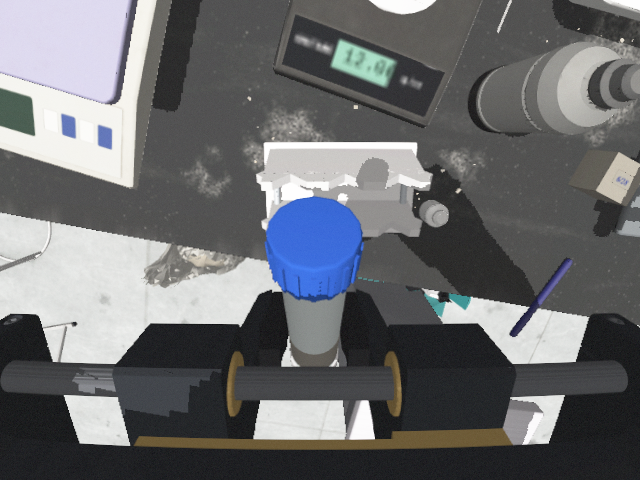

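```bash
python3 -m inch '[[0,0.6,0,0,10],[-0.02,0.44,-0.6,0,10],[0,0,-1,0,10],[0,0,-1,0,10],[0,0,-1,0,10]]'; python3 -m inch '[[0,0,-1,0,10],[0,0,-1,0,10],[0,0,-1,0,10],[0,0,-1,0,10],[0,0,-0.5,0,10]]';python3 -m inch '[[0,0,0,0,10],[0,0,-0.2,0,10],[0,0,-0.1,0,10],[0,0,0,0,10]]'
python3 -c "
from g import *
held(100,122)"
```

```text
clock: 7.4
tool_pos: [0.4356, 0.3252, 0.2171]
eef_rot: [0.995, 0.096, -0.0, -0.0]
contact_force: [0.3, 0.5, -0.1]
opening: 0.278
clock: 7.9
tool_pos: [0.4347, 0.3243, 0.1037]
eef_rot: [0.995, 0.096, -0.002, 0.001]
contact_force: [-0.1, -1.5, 2.6]
opening: 0.274
clock: 8.3
tool_pos: [0.4367, 0.323, 0.1001]
eef_rot: [0.995, 0.095, 0.0, 0.001]
contact_force: [-0.1, -3.4, 3.7]
opening: 0.274
tcp [0.4367 0.323  0.1001] yaw 10.88 clock 8.3 open 0.2738997801055161
cap n 7964 [[ 0.0317 -0.0128  0.0151]
 [ 0.0486  0.0005  0.0286]
 [ 0.0592  0.014   0.0363]]
[(np.float64(-0.04), np.float64(-0.0232)), (np.float64(-0.03), np.float64(-0.0121)), (np.float64(-0.02), np.float64(-0.0059)), (np.float64(-0.01), np.float64(0.0001)), (np.float64(0.0), np.float64(0.0072)), (np.float64(0.01), np.float64(0.013)), (np.float64(0.02), np.float64(0.0641)), (np.float64(0.03), np.float64(0.0297)), (np.float64(0.04), np.float64(0.0356)), (np.float64(0.05), np.float64(0.0339))]
```

```bash
python3 -c "
from h import *
s=r.snapshot('side')['pixels'];t=r.snapshot('top')['pixels'];w=r.snapshot('wrist')['pixels']
a=cv2.resize(s[290:420,190:330],(420,390),interpolation=cv2.INTER_CUBIC);b=cv2.resize(w,(380,285))
o=np.zeros((600,800,3),np.uint8);o[:390,:420]=a;o[:285,420:800]=b;o[290:590,420:800]=cv2.resize(t[215:295,165:266],(380,300),interpolation=cv2.INTER_CUBIC)
cv2.imwrite('pics/c3.png',o[:,:,::-1])"
```

```text
(no output)
```

View pics/c3.png

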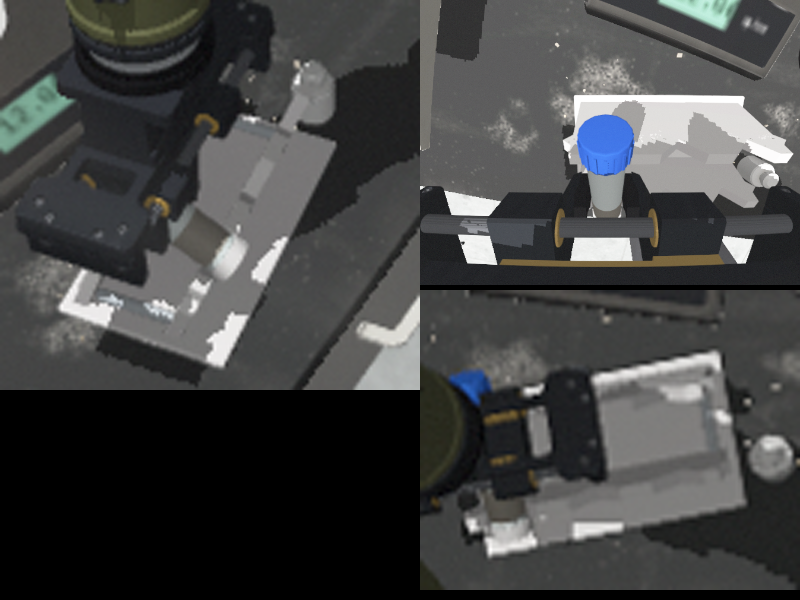

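```bash
python3 - <<'E'
from h import *
s=snap('wrist');P=cloud(s);c=np.array([.4515,.2645]);y=np.radians(11.05);ex=np.array([np.cos(y),np.sin(y)]);ey=np.array([-ex[1],ex[0]])
D=P[...,:2]-c;L=np.stack([D@ex,D@ey,P[...,2]],-1).reshape(-1,3)
for lo,hi in((-.05,-.005),(.012,.045)):
    m=(L[:,0]>lo)&(L[:,0]<hi)&(abs(L[:,1])<.11)&(L[:,2]>.035)&(L[:,2]<.092);w=L[m]
    b=np.arange(-.1,.1,.006);k=np.digitize(w[:,1],b)
    print(lo,[(round(b[i-1]*1e3+3),round(np.percentile(w[k==i,2],90)*1e3),round(np.median(w[k==i,0])*1e3),(k==i).sum()) for i in np.unique(k) if 0<i])
t=L[(L[:,2]>.0)&(L[:,2]<.012)&(abs(L[:,0])<.09)&(abs(L[:,1])<.12)]
print('base ext',np.percentile(t[:,:2],[1,99],axis=0).round(3))
E
```

```text
-0.05 [(-91, 54, -27, np.int64(43)), (-85, 66, -28, np.int64(339)), (-79, 67, -29, np.int64(526)), (-73, 65, -30, np.int64(588)), (-67, 61, -29, np.int64(540)), (-61, 55, -28, np.int64(428)), (-55, 51, -25, np.int64(279)), (-49, 56, -26, np.int64(309)), (-43, 61, -27, np.int64(380)), (-37, 60, -26, np.int64(335)), (-31, 54, -25, np.int64(267)), (-25, 54, -25, np.int64(264)), (-19, 54, -25, np.int64(280)), (-13, 54, -25, np.int64(270)), (-7, 54, -25, np.int64(270)), (-1, 52, -25, np.int64(290)), (5, 52, -25, np.int64(260)), (11, 54, -25, np.int64(276)), (17, 54, -25, np.int64(279)), (23, 46, -23, np.int64(80)), (47, 89, -35, np.int64(140)), (53, 91, -28, np.int64(188)), (59, 91, -29, np.int64(105)), (65, 91, -29, np.int64(135)), (71, 90, -28, np.int64(212)), (77, 64, -37, np.int64(42))]
0.012 [(-91, 74, 29, np.int64(51)), (-85, 87, 29, np.int64(504)), (-79, 87, 29, np.int64(863)), (-73, 86, 27, np.int64(984)), (-67, 81, 28, np.int64(928)), (-61, 76, 30, np.int64(820)), (-55, 71, 34, np.int64(548)), (-49, 76, 33, np.int64(553)), (-43, 81, 32, np.int64(653)), (-37, 87, 29, np.int64(898)), (-31, 87, 29, np.int64(931)), (-25, 87, 29, np.int64(947)), (-19, 87, 29, np.int64(981)), (-13, 85, 28, np.int64(1015)), (-7, 79, 30, np.int64(884)), (-1, 74, 31, np.int64(769)), (5, 73, 33, np.int64(628)), (11, 79, 32, np.int64(740)), (17, 85, 30, np.int64(868)), (23, 87, 29, np.int64(993)), (29, 87, 29, np.int64(999)), (35, 87, 29, np.int64(994)), (41, 87, 25, np.int64(381)), (47, 40, 42, np.int64(39)), (53, 36, 43, np.int64(1)), (71, 36, 43, np.int64(4)), (77, 85, 42, np.int64(66)), (83, 87, 26, np.int64(634)), (89, 87, 28, np.int64(574)), (95, 73, 26, np.int64(128))]
base ext [[-0.084 -0.118]
 [ 0.089  0.119]]
```

```bash
python3 -m inch '[[0,0,0.4,0,10],[-0.28,-0.05,0,0,10],[0,0,-0.4,0,10],[0,0,-0.2,0,10],[0,0,-0.1,0,10]]' 35;  python3 -m inch '[[0,0,-0.1,0,10],[0,0,-0.1,0,10],[0,0,0,0,10]]' 15
python3 -c "
from g import *
held(100,122)"
```

```text
clock: 9.05
tool_pos: [0.4288, 0.3213, 0.091]
eef_rot: [0.995, 0.095, -0.001, 0.002]
contact_force: [1.1, -4.9, 11.5]
opening: 0.274
clock: 9.35
tool_pos: [0.4296, 0.3216, 0.0859]
eef_rot: [0.996, 0.095, -0.0, 0.001]
contact_force: [2.3, -4.6, 3.0]
opening: 0.279
tcp [0.4296 0.3216 0.0859] yaw 10.86 clock 9.35 open 0.2790436230455039
cap n 7145 [[ 0.0362 -0.0127  0.007 ]
 [ 0.0522  0.0008  0.0231]
 [ 0.0619  0.0144  0.0297]]
[(np.float64(-0.03), np.float64(-0.0101)), (np.float64(-0.02), np.float64(-0.0026)), (np.float64(-0.01), np.float64(0.0016)), (np.float64(0.0), np.float64(0.006)), (np.float64(0.01), np.float64(0.0103)), (np.float64(0.02), np.float64(0.064)), (np.float64(0.03), np.float64(0.0192)), (np.float64(0.04), np.float64(0.0268)), (np.float64(0.05), np.float64(0.03))]
```

```bash
python3 -m inch '[[0,-0.06,-0.08,0,10],[0,0,-0.08,0,10],[0,0,0,0,10]]' 15
python3 -c "
from g import *
held(100,122)"
```

```text
clock: 9.7
tool_pos: [0.4297, 0.3211, 0.083]
eef_rot: [0.996, 0.095, 0.0, 0.0]
contact_force: [1.4, -4.1, 9.5]
opening: 0.278
tcp [0.4297 0.3211 0.083 ] yaw 10.87 clock 9.7 open 0.2775307530134643
cap n 6820 [[ 0.0377 -0.0132  0.0044]
 [ 0.053   0.0005  0.0213]
 [ 0.0625  0.014   0.0274]]
[(np.float64(-0.05), np.float64(-0.0116)), (np.float64(-0.03), np.float64(-0.0101)), (np.float64(-0.02), np.float64(-0.0009)), (np.float64(-0.01), np.float64(0.0025)), (np.float64(0.0), np.float64(0.0061)), (np.float64(0.01), np.float64(0.0097)), (np.float64(0.02), np.float64(0.0641)), (np.float64(0.03), np.float64(0.0175)), (np.float64(0.04), np.float64(0.0242)), (np.float64(0.05), np.float64(0.0276))]
```

```bash
python3 -m inch '[[0.1,0.02,0.05,0,10],[0.1,0.02,0.04,0,10],[0,0,0,0,18],[0,0,0,0,30],[0,0,0,0,44]]' 15; python3 -m inch '[[0,0,0,0,44],[0,0,0.6,0,44],[0,0,1,0,44],[0,0,1,0,44],[0,0,1,0,44]]';python3 -m inch '[[0,0,1,0,44],[0,0,1,0,44],[0,0,1,0,44],[0,0,1,0,40],[0,-0.5,1,-0.2,40]]'
cat > rk.py <<'E'
from h import *
def rack(s,lo=100,hi=122):
    P=cloud(s);hsv=cv2.cvtColor(s['pixels'],cv2.COLOR_RGB2HSV);c=np.array([.4515,.2645]);y=np.radians(11.05);ex=np.array([np.cos(y),np.sin(y)]);ey=np.array([-ex[1],ex[0]])
    D=P[...,:2]-c;L=np.stack([D@ex,D@ey,P[...,2]],-1)
    m=((hsv[...,0]>=lo)&(hsv[...,0]<=hi)&(hsv[...,1]>120)&(hsv[...,2]>60)&(abs(L[...,0])<.12)&(abs(L[...,1])<.12)).astype(np.uint8)
    k,l,st,ce=cv2.connectedComponentsWithStats(m)
    for i in range(1,k):
        if st[i,4]<40: continue
        q=L[l==i];yc=np.percentile(q[:,1],[2,98]).mean()
        b=L[(abs(L[...,1]-yc)<.01)&(abs(L[...,0])<.04)&(L[...,2]>.06)]
        print('cap',ce[i].round(),np.percentile(q,[2,98],axis=0).round(4),'surf',[(round(x,2),np.percentile(b[abs(b[:,0]-x)<.004,2],90).round(4)) for x in np.arange(-.04,.041,.01) if (abs(b[:,0]-x)<.004).sum()>5])
E
python3 -c "
from rk import *
rack(snap('wrist'));print(r.get_state()['tool_pos'])"
```

```text
clock: 10.25
tool_pos: [0.4341, 0.3244, 0.0846]
eef_rot: [0.995, 0.096, 0.0, -0.002]
contact_force: [-0.2, -0.6, 0.0]
opening: 0.406
clock: 10.75
tool_pos: [0.4341, 0.3233, 0.1757]
eef_rot: [0.995, 0.095, 0.0, -0.001]
contact_force: [-0.3, 0.5, -0.2]
opening: 0.497
clock: 11.25
tool_pos: [0.4338, 0.3123, 0.301]
eef_rot: [0.996, 0.086, 0.001, -0.002]
contact_force: [0.6, -0.1, 0.1]
opening: 0.452
cap [304. 165.] [[0.0295 0.045  0.088 ]
 [0.0541 0.0729 0.1109]] surf [(np.float64(-0.04), np.float64(0.0792)), (np.float64(-0.03), np.float64(0.0825)), (np.float64(-0.02), np.float64(0.0857)), (np.float64(-0.01), np.float64(0.0896)), (np.float64(0.0), np.float64(0.0933)), (np.float64(0.01), np.float64(0.3845)), (np.float64(0.02), np.float64(0.364)), (np.float64(0.03), np.float64(0.1068)), (np.float64(0.04), np.float64(0.1096))]
[0.4358436  0.31005227 0.30464404]
```

```bash
python3 -m inch '[[0,-1,0.5,-0.2,40],[0,-1,0.5,-0.2,40],[0.2,-1,0,-0.2,40],[0.2,-1,0,-0.2,40],[0.2,-1,0,0,40]]';python3 -m inch '[[0.2,-1,0,0,40],[0.2,-1,0,0,40],[0.2,-1,0,0,40],[0.2,-1,0,0,40],[0.2,-1,0,0,40]]';python3 -m inch '[[0.2,-1,0,0,40],[0.2,-1,0,0,40],[0.2,-1,0,0,40],[0.2,-1,0,0,40],[0.2,-1,0,0,40]]';python3 -m inch '[[0.2,-1,0,0,40],[0.2,-1,0,0,40],[0.2,-1,0,0,40],[0.2,-1,0,0,38],[0.1,-1,0,0,38]]';python3 -m inch '[[0,-1,0,0,38],[0,-1,0,0,38],[0,-0.2,0,0,38],[0,0,0,0,38],[0,0,0,0,38]]'
python3 -c "
from m import *
tubes(snap('wrist'));st=r.get_state();print(st['clock'],st['tool_pos'],st['eef_rot'])
for i,y in enumerate((.122,.066,-.066,-.122)): print(i+1,(M+y*ey).round(4))"
```

```text
clock: 11.8
tool_pos: [0.4494, 0.1846, 0.3249]
eef_rot: [0.999, 0.043, 0.001, -0.0]
contact_force: [0.4, -0.0, 0.2]
opening: 0.451
clock: 12.3
tool_pos: [0.4745, 0.0594, 0.3248]
eef_rot: [0.999, 0.043, 0.0, -0.0]
contact_force: [0.2, 0.5, 0.1]
opening: 0.451
clock: 12.8
tool_pos: [0.4996, -0.0657, 0.3247]
eef_rot: [0.999, 0.043, 0.001, -0.0]
contact_force: [-0.2, 0.8, 0.8]
opening: 0.455
clock: 13.3
tool_pos: [0.5224, -0.1907, 0.3246]
eef_rot: [0.999, 0.043, 0.001, -0.0]
contact_force: [-0.3, 0.4, -0.3]
opening: 0.431
clock: 13.8
tool_pos: [0.522, -0.243, 0.3247]
eef_rot: [0.999, 0.044, 0.0, -0.001]
contact_force: [0.6, 0.6, -0.6]
opening: 0.432
blue [ 77. 183.] cap y [0.1063 0.1331] mid 0.1197 u [0.0435 0.0624] n98 0.0163 body n95 [np.float64(0.0139), np.float64(0.0138)] body ymid [np.float64(0.1176), np.float64(0.1179)]
orange [330. 182.] cap y [-0.0811 -0.0523] mid -0.0667 u [0.044  0.0627] n98 0.0169 body n95 [np.float64(0.0143), np.float64(0.0143)] body ymid [np.float64(-0.0661), np.float64(-0.066)]
orange [407. 182.] cap y [-0.1355 -0.1075] mid -0.1215 u [0.0438 0.0629] n98 0.0169 body n95 [np.float64(0.0144), np.float64(0.0144)] body ymid [np.float64(-0.1211), np.float64(-0.1208)]
13.85 [ 0.52207395 -0.24287157  0.32476127] [ 9.99019724e-01  4.42626795e-02  1.62762711e-04 -6.15976101e-04]
1 [ 0.5105 -0.0663  0.173 ]
2 [ 0.5153 -0.122   0.173 ]
3 [ 0.5267 -0.2536  0.173 ]
4 [ 0.5315 -0.3093  0.173 ]
```

```bash
python3 -m inch '[[0.06,-0.44,0,0,38],[0,0,-0.8,0,38],[0,0,-1,0,38],[0,0,-1,0,38],[0,0,-1,0,38]]'; python3 -m inch '[[0,0,-1,0,38],[0,0,-0.6,0,38],[0,0,-0.3,0,38],[0,0,0,0,38]]';python3 -m inch '[[0,0,0,0,20],[0,0,0,0,10],[0,0,0,0,10],[0,0,0,0,10]]' 35
```

```text
clock: 14.35
tool_pos: [0.5235, -0.256, 0.229]
eef_rot: [0.999, 0.043, 0.0, 0.0]
contact_force: [-0.1, 0.6, -0.7]
opening: 0.43
clock: 14.75
tool_pos: [0.5229, -0.2558, 0.1815]
eef_rot: [0.999, 0.043, -0.001, -0.0]
contact_force: [-0.3, 0.2, 1.0]
opening: 0.429
clock: 15.15
tool_pos: [0.5233, -0.2555, 0.183]
eef_rot: [0.999, 0.043, 0.0, -0.0]
contact_force: [-0.7, 2.4, 3.6]
opening: 0.27
```

```bash
python3 -m inch '[[0,0.06,0,0,10],[-0.11,-0.01,0.16,0,10],[-0.11,-0.01,0.16,0,10],[-0.11,-0.01,0.16,0,10],[-0.11,-0.01,0.16,0,10]]'; python3 -m inch '[[-0.17,-0.015,0.25,0,10],[-0.17,-0.015,0.25,0,10],[-0.17,-0.015,0.25,0,10],[-0.17,-0.015,0.25,0,10],[-0.17,-0.015,0.25,0,10]]';python3 -m inch '[[-0.17,-0.015,0.25,0,10],[-0.17,-0.015,0.25,0,10],[0,0,1,0,10],[0,0,0.5,0,10],[0,0,0,0,10]]'
python3 -c "
from g import *
held(5,18)
import m
m.tubes(snap('wrist'))"
```

```text
clock: 15.65
tool_pos: [0.5112, -0.2558, 0.1987]
eef_rot: [0.999, 0.043, -0.001, 0.0]
contact_force: [0.3, -0.5, -0.9]
opening: 0.273
clock: 16.15
tool_pos: [0.4904, -0.2575, 0.2301]
eef_rot: [0.999, 0.043, 0.0, 0.0]
contact_force: [0.1, -0.1, -0.2]
opening: 0.27
clock: 16.65
tool_pos: [0.4833, -0.2586, 0.2814]
eef_rot: [0.999, 0.043, 0.002, 0.001]
contact_force: [0.1, -0.1, -0.5]
opening: 0.274
tcp [ 0.4833 -0.2586  0.2814] yaw 4.9 clock 16.65 open 0.2739833094263681
cap n 8262 [[ 0.0309 -0.0134  0.017 ]
 [ 0.0487  0.0004  0.0297]
 [ 0.0597  0.0141  0.0379]]
[(np.float64(-0.04), np.float64(-0.0243)), (np.float64(-0.03), np.float64(-0.0152)), (np.float64(-0.02), np.float64(-0.0084)), (np.float64(-0.01), np.float64(-0.0014)), (np.float64(0.0), np.float64(0.006)), (np.float64(0.01), np.float64(0.0127)), (np.float64(0.02), np.float64(0.0642)), (np.float64(0.03), np.float64(0.0304)), (np.float64(0.04), np.float64(0.0369)), (np.float64(0.05), np.float64(0.0348))]
blue [ 13. 128.] cap y [0.1055 0.1183] mid 0.1119 u [0.0429 0.0623] n98 0.0148 body n95 [np.float64(0.0138), np.float64(0.0138)] body ymid [np.float64(0.1174), np.float64(0.1173)]
orange [412. 122.] cap y [-0.1353 -0.1076] mid -0.1215 u [0.0435 0.0624] n98 0.0171 body n95 [np.float64(0.0143), np.float64(0.0142)] body ymid [np.float64(-0.1211), np.float64(-0.121)]
orange [313. 243.] cap y [-0.0805 -0.053 ] mid -0.0667 u [0.0664 0.0847] n98 0.1195 body n95 [None, None] body ymid [None, None]
```

```bash
python3 -m inch '[[-0.08,0.9,0,0,10],[-0.08,1,0,0,10],[-0.08,1,0,0,10],[-0.08,1,0,0,10],[-0.08,1,0,0,10]]'; python3 -m inch '[[-0.06,0.38,0,0,10],[0,0,-0.5,0,10],[0,0,-1,0,10],[0.34,0.03,-0.5,0,10],[0.34,0.03,-0.5,0,10]]';python3 -m inch '[[0.17,0.015,-0.25,0,10],[0,0,0,0,10],[0,0,0,0,10]]'
python3 -c "
from g import *
held(5,18)
import m
print(m.car(r.get_state()['tool_pos']).round(4))
m.tubes(snap('wrist','w4.png'))"
```

```text
clock: 17.25
tool_pos: [0.4715, -0.1345, 0.2785]
eef_rot: [0.999, 0.043, -0.001, -0.0]
contact_force: [-0.4, 0.2, -0.8]
opening: 0.274
clock: 17.75
tool_pos: [0.4884, -0.1252, 0.2159]
eef_rot: [0.999, 0.043, -0.0, 0.0]
contact_force: [-0.4, 0.8, -0.4]
opening: 0.276
clock: 18.05
tool_pos: [0.4924, -0.1243, 0.2109]
eef_rot: [0.999, 0.043, 0.0, 0.0]
contact_force: [-0.2, -0.5, -0.6]
opening: 0.278
tcp [ 0.4924 -0.1243  0.2109] yaw 4.92 clock 18.05 open 0.27757288137990543
cap n 8340 [[ 0.0308 -0.0136  0.0163]
 [ 0.0488  0.0004  0.0295]
 [ 0.0597  0.0141  0.0379]]
[(np.float64(-0.04), np.float64(-0.0246)), (np.float64(-0.03), np.float64(-0.015)), (np.float64(-0.02), np.float64(-0.0081)), (np.float64(-0.01), np.float64(-0.0014)), (np.float64(0.0), np.float64(0.0058)), (np.float64(0.01), np.float64(0.0126)), (np.float64(0.02), np.float64(0.0641)), (np.float64(0.03), np.float64(0.0304)), (np.float64(0.04), np.float64(0.0366)), (np.float64(0.05), np.float64(0.0346))]
[0.0029 0.0657 0.0445]
blue [171. 173.] cap y [0.1065 0.1337] mid 0.1201 u [0.0442 0.0627] n98 0.0165 body n95 [np.float64(0.0136), np.float64(0.0139)] body ymid [np.float64(0.1192), np.float64(0.1191)]
orange [313. 243.] cap y [0.0523 0.0795] mid 0.0659 u [0.0444 0.0624] n98 0.0507 body n95 [np.float64(0.0399), np.float64(0.0397)] body ymid [np.float64(0.0658), np.float64(0.0659)]
```

View pics/w4.png

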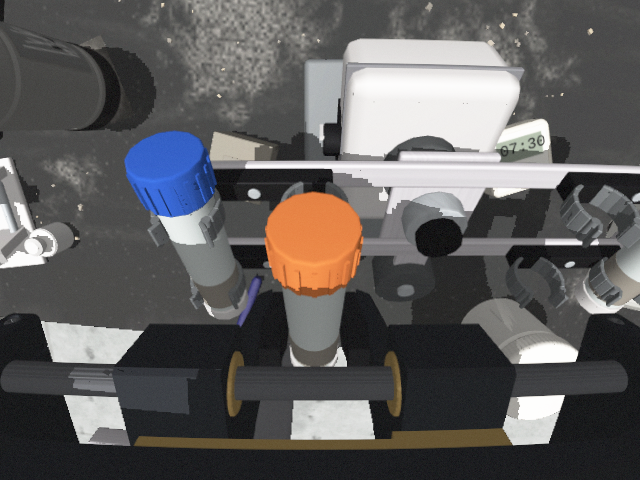

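```bash
python3 -m inch '[[0.23,0.02,-0.33,0,10],[0.23,0.02,-0.33,0,10],[0.12,0.01,-0.16,0,10],[0.06,0.005,-0.08,0,10],[0,0,0,0,10]]' 50; python3 -m inch '[[0.07,0.006,-0.1,0,10],[0.07,0.006,-0.1,0,10],[0.05,0.004,-0.07,0,10],[0.03,0,-0.04,0,10],[0,0,0,0,10]]'
python3 -c "
from m import *
print(car(r.get_state()['tool_pos']).round(4))
tubes(snap('wrist'))"
```

```text
clock: 18.65
tool_pos: [0.5087, -0.1227, 0.1875]
eef_rot: [0.999, 0.043, 0.0, -0.0]
contact_force: [0.8, -1.4, -7.1]
opening: 0.27
clock: 19.15
tool_pos: [0.5113, -0.1227, 0.1818]
eef_rot: [0.999, 0.043, -0.002, 0.0]
contact_force: [-9.1, -0.4, 18.6]
opening: 0.272
[0.0017 0.0657 0.0096]
blue [142. 246.] cap y [0.1074 0.1346] mid 0.121 u [0.0427 0.061 ] n98 0.0163 body n95 [np.float64(0.0052), np.float64(0.0135)] body ymid [np.float64(0.1096), np.float64(0.1179)]
orange [312. 244.] cap y [0.0529 0.0801] mid 0.0665 u [0.0433 0.0612] n98 0.0161 body n95 [np.float64(0.0166), np.float64(0.03)] body ymid [np.float64(0.0659), np.float64(0.0665)]
```

```bash
python3 -m inch '[[-0.03,0,0.05,0,16],[0,0,0,0,26],[0,0,0,0,38],[0,0,0,0,38],[0,0,0,0,38]]' 20; python3 -m inch '[[0,0,0.4,0,38],[0,0,1,0,38],[0,0,1,0,38],[0,0,1,0,38],[0,0,1,0,38]]'; python3 -m inch '[[-0.1,1,1,0,38],[-0.1,1,0.5,0,38],[0,0.1,0,0,38],[0,0,0,0,38]]'
python3 -c "
from m import *
st=r.get_state();print(st['clock'],st['tool_pos'],st['eef_rot'])
tubes(snap('wrist'))"
```

```text
clock: 19.7
tool_pos: [0.5132, -0.1222, 0.1816]
eef_rot: [0.999, 0.043, 0.0, -0.0]
contact_force: [-0.1, 1.5, 0.1]
opening: 0.431
clock: 20.2
tool_pos: [0.5129, -0.1224, 0.2935]
eef_rot: [0.999, 0.043, 0.0, 0.0]
contact_force: [0.3, 0.1, -0.1]
opening: 0.432
clock: 20.6
tool_pos: [0.5078, -0.0696, 0.3297]
eef_rot: [0.999, 0.044, 0.0, 0.0]
contact_force: [-0.4, -0.1, -0.4]
opening: 0.434
20.6 [ 0.50784954 -0.0696349   0.32966585] [9.99045586e-01 4.36779860e-02 3.28127188e-04 2.07359479e-04]
blue [310. 183.] cap y [0.1075 0.1358] mid 0.1216 u [0.0429 0.0615] n98 0.0167 body n95 [np.float64(0.0142), np.float64(0.014)] body ymid [np.float64(0.1214), np.float64(0.1218)]
orange [385. 183.] cap y [0.0533 0.081 ] mid 0.0671 u [0.043  0.0617] n98 0.0168 body n95 [np.float64(0.0141), np.float64(0.0142)] body ymid [np.float64(0.0668), np.float64(0.067)]
orange [620. 185.] cap y [-0.1288 -0.1064] mid -0.1176 u [0.0449 0.0641] n98 0.0169 body n95 [np.float64(0.0143), np.float64(0.014)] body ymid [np.float64(-0.1179), np.float64(-0.1178)]
```

```bash
python3 -m inch '[[-0.02,0.09,-0.8,0,38],[0,0,-1,0,38],[0,0,-1,0,38],[0,0,-1,0,38],[0,0,-1,0,38]]'; python3 -m inch '[[0,0,-0.8,0,38],[0,0,-0.32,0,38],[0,0,0,0,38]]'; python3 -m inch '[[0,0,0,0,20],[0,0,0,0,10],[0,0,0,0,10],[0,0,0,0,10]]' 35
```

```text
clock: 21.15
tool_pos: [0.5068, -0.0695, 0.2075]
eef_rot: [0.999, 0.042, -0.001, 0.0]
contact_force: [-0.1, -0.3, -0.4]
opening: 0.434
clock: 21.45
tool_pos: [0.5065, -0.0687, 0.1799]
eef_rot: [0.999, 0.042, -0.002, 0.0]
contact_force: [-1.0, 0.1, -0.4]
opening: 0.427
clock: 21.85
tool_pos: [0.5076, -0.0676, 0.1819]
eef_rot: [0.999, 0.043, 0.0, 0.0]
contact_force: [-0.2, 0.7, 1.2]
opening: 0.272
```

```bash
python3 -m inch '[[-0.11,-0.01,0.16,0,10],[-0.11,-0.01,0.16,0,10],[-0.11,-0.01,0.16,0,10],[-0.11,-0.01,0.16,0,10],[-0.17,-0.015,0.25,0,10]]'; python3 -m inch '[[-0.17,-0.015,0.25,0,10],[-0.17,-0.015,0.25,0,10],[-0.17,-0.015,0.25,0,10],[-0.17,-0.015,0.25,0,10],[-0.17,0,0.6,0,10]]'; python3 -m inch '[[-0.2,0.2,1,0.2,10],[-0.2,0.8,0.6,0.2,10],[-0.1,1,0,0.2,10],[-0.1,1,0,0.2,10],[-0.1,1,0,0.2,10]]';python3 -m inch '[[-0.1,1,0,0,10],[0,1,0,0,10],[0,1,0,0,10],[0,1,0,0,10],[0,1,0,0,10]]';python3 -m inch '[[0,1,0,0,10],[0,1,0,0,10],[0,0.3,0,0,10],[0,0,0,0,10]]'
python3 -c "
from g import *
held(100,122)
st=r.get_state()"
```

```text
clock: 22.35
tool_pos: [0.4909, -0.0695, 0.2038]
eef_rot: [0.999, 0.043, -0.001, 0.0]
contact_force: [-0.4, 0.3, -0.9]
opening: 0.272
clock: 22.85
tool_pos: [0.4698, -0.0706, 0.2435]
eef_rot: [0.999, 0.043, -0.001, -0.0]
contact_force: [0.3, -0.0, 0.2]
opening: 0.276
clock: 23.35
tool_pos: [0.453, 0.0302, 0.284]
eef_rot: [0.995, 0.095, 0.0, 0.0]
contact_force: [0.3, 0.3, -0.2]
opening: 0.274
clock: 23.85
tool_pos: [0.4505, 0.1552, 0.2838]
eef_rot: [0.995, 0.095, -0.0, 0.0]
contact_force: [0.7, 0.7, -0.3]
opening: 0.272
clock: 24.25
tool_pos: [0.4505, 0.2126, 0.2836]
eef_rot: [0.995, 0.096, -0.0, -0.0]
contact_force: [-0.1, -0.5, -0.4]
opening: 0.272
tcp [0.4505 0.2126 0.2836] yaw 11.04 clock 24.25 open 0.2722959639802526
cap n 8093 [[ 0.0306 -0.0129  0.0171]
 [ 0.0476  0.0004  0.0299]
 [ 0.0584  0.014   0.0377]]
[(np.float64(-0.04), np.float64(-0.0233)), (np.float64(-0.03), np.float64(-0.0137)), (np.float64(-0.02), np.float64(-0.007)), (np.float64(-0.01), np.float64(-0.0003)), (np.float64(0.0), np.float64(0.0073)), (np.float64(0.01), np.float64(0.0139)), (np.float64(0.02), np.float64(0.0641)), (np.float64(0.03), np.float64(0.0313)), (np.float64(0.04), np.float64(0.0378)), (np.float64(0.05), np.float64(0.0332))]
```

```bash
python3 -m inch '[[0.02,-0.2,-0.5,0,10],[0,0,-1,0,10],[0,0,-1,0,10],[0,0,-1,0,10],[0,0,-1,0,10]]'; python3 -m inch '[[0,0,-1,0,10],[0,0,-1,0,10],[0,0,-0.7,0,10],[0,0,-0.2,0,10],[0,0,0,0,10]]';python3 -m inch '[[0,0,-0.1,0,10],[0,0,-0.1,0,10],[0,0,0,0,10]]' 25
```

```text
clock: 24.8
tool_pos: [0.4517, 0.2045, 0.1703]
eef_rot: [0.996, 0.094, 0.0, 0.001]
contact_force: [-0.2, -0.2, -1.5]
opening: 0.273
clock: 25.3
tool_pos: [0.4514, 0.2054, 0.0983]
eef_rot: [0.996, 0.094, -0.001, 0.001]
contact_force: [-0.6, 0.5, -1.2]
opening: 0.274
clock: 25.6
tool_pos: [0.4521, 0.2072, 0.0944]
eef_rot: [0.995, 0.095, 0.001, -0.0]
contact_force: [-0.8, 0.2, 5.2]
opening: 0.278
```

Contact at the expected height with no side force; pressing it flat.

```bash
python3 -m inch '[[0,0,-0.1,0,10],[0,0,-0.1,0,10],[0,0,-0.1,0,10],[0,0,0,0,10]]' 15;python3 -m inch '[[0,0,-0.08,0,10],[0,0,-0.05,0,10],[0,0,0,0,10]]'
python3 -c "
from g import *
held(100,122)"
```

```text
clock: 26.0
tool_pos: [0.4521, 0.2071, 0.0863]
eef_rot: [0.995, 0.095, 0.001, -0.0]
contact_force: [1.6, -0.1, 3.4]
opening: 0.28
clock: 26.3
tool_pos: [0.4522, 0.207, 0.0836]
eef_rot: [0.995, 0.095, 0.001, -0.0]
contact_force: [2.2, -0.9, 11.5]
opening: 0.273
tcp [0.4522 0.207  0.0836] yaw 10.9 clock 26.3 open 0.27340163228701975
cap n 6735 [[ 0.0383 -0.0134  0.0036]
 [ 0.0534  0.0002  0.0206]
 [ 0.063   0.0138  0.0266]]
[(np.float64(-0.05), np.float64(-0.0123)), (np.float64(-0.03), np.float64(-0.0102)), (np.float64(-0.02), np.float64(-0.0015)), (np.float64(-0.01), np.float64(0.0018)), (np.float64(0.0), np.float64(0.0054)), (np.float64(0.01), np.float64(0.0092)), (np.float64(0.02), np.float64(0.0642)), (np.float64(0.03), np.float64(0.0168)), (np.float64(0.04), np.float64(0.0232)), (np.float64(0.05), np.float64(0.0266))]
```

```bash
python3 -m inch '[[0.1,0.02,0.05,0,10],[0.1,0.02,0.04,0,10],[0.1,0.02,0.04,0,10],[0,0,0,0,18],[0,0,0,0,30]]' 15; python3 -m inch '[[0,0,0,0,44],[0,0,0,0,44],[0,0,0.6,0,44],[0,0,1,0,44],[0,0,1,0,44]]';python3 -m inch '[[0,0,1,0,44],[0,0,1,0,44],[0,0,1,0,44],[0,0,1,0,40],[0,0,1,0,40]]';python3 -m inch '[[0,0,0.8,0,40],[0,0,0.8,0,40],[0,0,0,0,40],[0,0,0,0,40]]'
python3 -c "
from rk import *
s=snap('wrist');rack(s);print(r.get_state()['tool_pos'])
import m
m.tubes(s)
t=snap('top');m.tubes(t);rack(t)
a=snap('side')
cv2.imwrite('pics/f1.png',cv2.resize(np.hstack([s['pixels'],a['pixels']])[:,:,::-1],(800,300)))"
```

```text
clock: 26.85
tool_pos: [0.4594, 0.2087, 0.0859]
eef_rot: [0.995, 0.095, 0.001, -0.0]
contact_force: [0.3, 0.5, 0.1]
opening: 0.332
clock: 27.35
tool_pos: [0.4591, 0.2084, 0.1515]
eef_rot: [0.995, 0.095, 0.0, 0.0]
contact_force: [0.9, -0.2, 0.4]
opening: 0.505
clock: 27.85
tool_pos: [0.4592, 0.2083, 0.2772]
eef_rot: [0.995, 0.095, 0.001, -0.0]
contact_force: [0.4, 0.9, -0.7]
opening: 0.453
clock: 28.25
tool_pos: [0.459, 0.2083, 0.3158]
eef_rot: [0.995, 0.095, 0.0, -0.0]
contact_force: [0.1, -0.8, -0.4]
opening: 0.455
cap [314. 165.] [[ 0.0329 -0.0709  0.0898]
 [ 0.0576 -0.0432  0.1121]] surf [(np.float64(-0.04), np.float64(0.0793)), (np.float64(-0.03), np.float64(0.0826)), (np.float64(-0.02), np.float64(0.0857)), (np.float64(-0.01), np.float64(0.0899)), (np.float64(0.0), np.float64(0.0933)), (np.float64(0.01), np.float64(0.3898)), (np.float64(0.02), np.float64(0.3998)), (np.float64(0.03), np.float64(0.1068)), (np.float64(0.04), np.float64(0.1098))]
cap [199. 170.] [[0.0293 0.0442 0.088 ]
 [0.0535 0.0719 0.1105]] surf [(np.float64(-0.04), np.float64(0.0789)), (np.float64(-0.03), np.float64(0.0825)), (np.float64(-0.02), np.float64(0.0857)), (np.float64(-0.01), np.float64(0.0892)), (np.float64(0.0), np.float64(0.0927)), (np.float64(0.01), np.float64(0.0966)), (np.float64(0.02), np.float64(0.1002)), (np.float64(0.03), np.float64(0.1065)), (np.float64(0.04), np.float64(0.1088))]
[0.45859699 0.20810632 0.31522644]
orange [442. 195.] cap y [-0.1315 -0.1043] mid -0.1179 u [0.043  0.0633] n98 0.0185 body n95 [np.float64(0.0148), np.float64(0.0146)] body ymid [np.float64(-0.1199), np.float64(-0.1184)]
orange [362. 203.] cap y [0.0555 0.0813] mid 0.0684 u [0.0371 0.0606] n98 0.0183 body n95 [np.float64(0.0151), np.float64(0.0154)] body ymid [np.float64(0.0667), np.float64(0.067)]
```

View pics/f1.png

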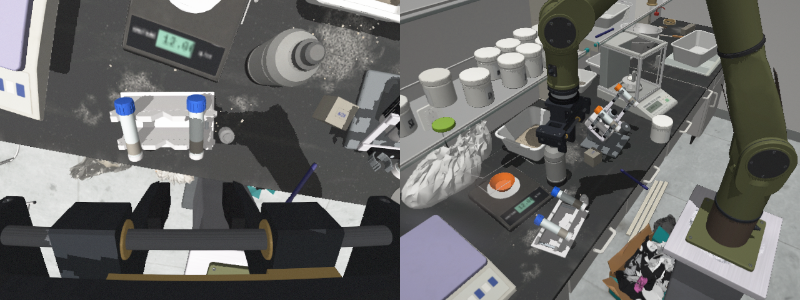

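```bash
python3 -m inch '[[0,0,0,0,40],[0,0,0,0,40]]'; python3 -c "
from plant import r
print(r.finish_job())"
```

```text
clock: 28.6
tool_pos: [0.4586, 0.2083, 0.3154]
eef_rot: [0.995, 0.095, -0.001, 0.0]
contact_force: [-0.9, -0.4, -0.9]
opening: 0.453
the job is handed in; nothing more can be done
None
```

The job is handed in at 28.6 s on the robot's clock, and my last checks suggest every condition is met; the hand-in gave no verdict. Both blue tubes started on the left arm. I took the inner blue to the left notch, moved the inner orange from the right arm to the freed inner left place, then took the outer blue to the right notch. No arm ever held two tubes more than the other.

- **Blue tubes:** both lie at about 20° in the left and right notches, caps at the high end. Their middles are about 75 mm up and an estimated 0–7 mm from the notch points (limit 15 mm). The left one lies about 4 mm further down the slope than the right one.
- **Orange tubes:** one is on each arm. Right after release, the moved one sat as deep as its neighbours, to within about 1 mm. In every wrist-camera look the carrier stayed level to about 0.01–0.02 rad.
- **Weaker check:** the final top view put the left orange's cap 3–6 mm lower along the slope than the right one's. I took this for a slight dip of the carrier plus the camera angle and did not look again from close by.
- **What went wrong:** on the first laying, the tube's collar caught on the lower comb. I lifted it, shifted it 7 mm down the slope and laid it cleanly.
- **Bystanders:** the gripper stayed clear of them, and none looked moved in the final picture. I did not measure them.

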